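# Vent a sealed dry box and hold its lid ajar

### The arm

A 7-joint arm with a two-finger parallel gripper is mounted at the origin on a cart in front of the work surface, level with it; the furniture and walls round the work are solid. World frame = base frame: x ahead of the robot, y to its left, z up, the work surface at z = 0. Lengths are in m, angles in rad, forces in N, time in s.
With the tool pointing down it reaches from about 0.4 to 0.875 m from the base axis. Payload 19.3 kg.
Tool frame: the origin (TCP) lies midway between the tips of the shut fingers; the grasp point (between the pads) lies 19 mm behind it; x points along the fingers, y is the direction in which the jaws open and shut, and the axes are right-handed (so a half turn about x gives the same grasp; the last joint's range is limited). The gripper opens to 85 mm and grips with 20 to 120 N. Pads are 22 mm wide; open, the fingers measure 114 mm over their backs; the gripper's body (76 mm by 85 mm) begins 54 mm behind the grasp point. The pads swing forward as they close: fully open they stand 13 mm farther back than shut.
Start: joints at [1.039, 0.521, -0.036, 1.599, 0.021, 1.021, -0.113], TCP at [0.278, -0.56, 0.231] pointing down, gripper open.
Joint ranges: [-2.91, 2.91], [-0.3, 2.13], [-1.5, 1.42], [0.17, 2.43], [-1.26, 4.41], [0.16, 1.93], [-2.52, 2.52]. Speed limits (rad/s): [1.89, 1.89, 2.39, 2.39, 3.01, 3.01, 3.01].

### API

Orientations are given as [roll, pitch, yaw] about the fixed x, y, z axes, in that order (R = Rz(yaw) Ry(pitch) Rx(roll)).
In Python, from workcell import bot gives the robot as it stands. The module is installed in compiled form; this text tells all that it offers.
- The arm moves only by the tool servo_tool, never from a script. Its argument "targets" is a list of rows, each an object of numbers: "x", "y", "z": the shift along the tool's x, y, z as a fraction of full scale; "wx", "wy", "wz": the turn, a rotation vector about the tool's x, y, z as a fraction of full scale. A call has 1 to 12 rows; each row is the pose to reach, as a shift and turn from the pose measured when the call began, along the tool's axes at that moment, turning the shorter way round; what a row does not reach only later rows make up. Full scale, the value 1, is 40 cm for a shift and 360 degrees for a turn. A row lasts 1/8 s, in which the tool goes at most 62.5 mm and 10.7 degrees, less where a joint would pass 70% of its speed; a pose out of reach is approached as far as the arm can. A call with a number of a shift or a turn outside -1 to 1 is refused whole. A call with a gripper value outside its range is refused whole. "grip" is the gripper command: -1 is shut, 1 is fully open, values between are in proportion, set as the call begins (left out, the last holds). The fingers move at their own pace and stop on an object; "squeeze" is the grip in N (left out, the last holds). Time passes only in rows, so rows that repeat a pose let the fingers close. It gives the time, the measured TCP pose, the force and the opening at its end, in the units of the state.
- bot.observe(): the state, without advancing time (a new reading comes with each control period).
- bot.grab_frame(name): name is "side" or "top"; returns (picture, depth): 480x640x3 uint8, red, green, blue; 480x640 float32, m along the optical axis (not along the pixel's ray), 0 where there is no reading.
- bot.get_calibration(name): a dict with "intrinsics" (3x3 intrinsics, pixels), "R" (3x3) and "t" (3): a world point X has camera coordinates R X + t. Camera axes: x right, y down, z forward; pixel columns grow to the right and rows downward; lengths in m; the calibration is good to about 2 mm. A picture is of the moment at which its call begins. get_calibration takes no time and is no camera call.
- bot.job_done(): hands the job in, once; it reports no verdict.
Trained networks look in the newest picture that a camera, given by its name, has taken for a name from the list of things; names that differ only in an ending like _2 or _b are one class to them, and where a whole thing is asked for, a point or a joint stands for the part that bears it (a point fixed in the world has none). Each returns a list of dicts, best first, with "confidence" (0 to 1); they miss things now and then, are a little off and sometimes report something else, mostly with a low value. They report only what shows in the picture. A call takes as long as a camera call. They do not tell look-alikes from the thing itself.
- bot.trace(camera, target): "mask" (480x640 bool, what is visible of it) and "pixel" ([column, row] in pixels, amid what is visible of it).
The state is a dict: "clock": time; "qpos": joint angles; "qd": joint speeds; "joint_efforts": joint torques, N m; "position": TCP position; "tool_rot": TCP orientation; "force": force on the tool from outside, world axes, zero at the start; "moment": the same for the moment, N m; "grip_width": finger opening in m.
Only numpy, scipy, OpenCV 4.12 (cv2) and the standard library are available. Lean on these libraries where they do the work, as an engineer would, in place of code of your own. Each camera call takes 0.05 s, during which the arm holds its last target. There are 200 camera calls.

### The job

Vent the sealed white dry box: draw the red-headed locking pin straight out of the clevis on the box's front, lay it in the open-topped parking notch beside the clevis, pushed well in, and let go of it. Then take the black knob on the lid, pull the lid up until it breaks free of its sticky seal, and finish while still holding the lid just ajar, its front edge about 2 cm above the box. Do not let the lid pop up more than 4 cm at the front, and leave everything else on the worktop where it stands.

Things in the scene. Friction and masses are not known exactly. Their poses are not given: they have to be found in the camera images.
- dry_box: White dry box (desiccator) fixed to the worktop, 150 (x) x 150 (y) x 75 mm high, under a clear lid with a blue frame. Origin: centre of its underside; x points from its front (roughly facing the robot) to its hinge side, y to its left, z up. On the front: a grey clevis in the middle, a grey parking notch left of it. Front wall at x = -75 mm.
- bore (a point): Mouth of the clevis bore, x = -115, y = 0, z = 50 mm of the box, axes as the box's. Two bored grey plates and, between them, the lid's bored blue tongue; bore 12 mm wide, along x, 40 mm deep to the box's front wall.
- notch (a point): Centre of the parked pin's axis in the notch: x = -98, y = +50, z = 45 mm of the box, axes as the box's. A grey channel along x, 46 mm long from the box wall (x = -75) to its open front end (x = -121), open at the top, 14 mm wide; floor at z = 40 mm, walls up to z = 58 mm, flared lips above up to z = 66 mm.
- pin: Loose locking pin, about 35 g: steel shank 10 mm thick, 50 mm long, and a round red head 20 mm in diameter, 24 mm long. Origin on the axis at the shoulder between them; x points to the shank's tip (+50 mm). At the start it lies level in the bore along the box's x, axis at z = 49 mm, shoulder at x = -126 to -130 mm of the box; draw it 45 mm straight out to clear. It locks the lid.
- pin_knob (a point): Centre of the pin's red head, on the axis, 12 mm behind the shoulder; the place to grip, from above, with the fingers on either side (along the box's y); axes as the pin's.
- pin_shank (a point): Middle of the pin's shank, on the axis, 25 mm ahead of the shoulder. Parked, it lies in the notch at x = -112 to -95 mm of the box (the shank's tip within 12 mm of the box wall; touching the wall it is at x = -100).
- lid_knob (a point): Centre, half-way up, of the black round knob on the lid: 24 mm in diameter, 36 mm tall, upright on the lid. Shut, it is at x = -50, y = 0, z = 102.5 mm of the box, and the lid's top at z = 84.5 mm. Axes as the lid's (x to the hinge, z up when shut).
- lid_hinge (a point): Middle of the lid's hinge line, which runs along the box's y at x = +77, z = 76.5 mm of the box. The lid's front edge is 155 mm, the knob's axis 127 mm from it.
- lid (a joint): Opening angle of the lid, rad, 0 = shut, growing as the front rises; 0.13 rad is 20 mm at the front edge. It weighs about 0.35 kg and falls almost shut when let go. The seal takes about 12 to 22 N of lift at the knob to break, most at the start, and is free after about 0.065 rad; it neither sticks again nor pushes the lid open.
- timer: White laboratory timer, 58 x 62 x 20 mm, origin under its centre; bystander, leave alone.
- marker_red: Red marker pen lying near the front edge, 12 x 118 x 13 mm, origin under its centre; bystander, leave alone.
- coverslip_box: Small blue and white box, 31 x 31 x 20 mm, origin under its centre; bystander, leave alone.
- white_bottle: White reagent bottle with a blue cap, 33 mm in diameter, 66 mm tall, origin under its centre; bystander, leave alone.
- beaker: Small glass beaker, 45 mm in diameter, 58 mm tall, origin under its centre; bystander in front of the microscope, leave alone.
- microscope: Microscope, fixed, in the middle of the worktop to the right of the box: an obstacle about 0.31 m tall that takes up roughly x = 0.39 to 0.79, y = -0.28 to -0.02 m of the world.
Things that resemble listed ones, but are neither listed nor needed, are in the scene too. Of the things that look like the pin, the smaller one is meant.

How it is judged:
On the way, in this order (a step that is already met when the one before it is completed fails the run):
1. the pin lies let go in the parking notch, the lid still shut (x of pin_shank in the frame of dry_box between -0.112 and -0.095 m and y of pin_shank in the frame of dry_box between 0.043 and 0.057 m and z of pin_shank in the frame of dry_box between 0.04 and 0.05 m and angle between the x axis of pin and the x axis of dry_box, either way round below 0.15 rad and contact force between the fingers and pin below 0.05 N and linear speed of pin below 0.03 m/s and value of joint lid below 0.03 rad), for 0.2 s.
2. the lid has been broken free of its seal by the gripper (value of joint lid above 0.07 rad and contact force between the fingers and lid above 0.5 N), for 0.1 s.
At the end, for the whole second after the job is handed in: The pin is let go and at rest in the notch (mid-shank within 7 mm of its centre line, 40 to 50 mm high, x -112 to -95 mm of the box, in line within 0.15 rad). The gripper still holds the lid (over 0.5 N), still, at 0.075 to 0.195 rad: 12 to 30 mm open at the front (x of pin_shank in the frame of dry_box between -0.112 and -0.095 m and y of pin_shank in the frame of dry_box between 0.043 and 0.057 m and z of pin_shank in the frame of dry_box between 0.04 and 0.05 m and angle between the x axis of pin and the x axis of dry_box, either way round below 0.15 rad and contact force between the fingers and pin below 0.05 N and linear speed of pin below 0.03 m/s and value of joint lid between 0.075 and 0.195 rad and velocity of joint lid between -0.05 and 0.05 rad/s and contact force between the fingers and lid above 0.5 N); the arm keeps its last pose, push and grip.
It fails at once if the lid is opened more than 4 cm at the front edge (0.27 rad) (value of joint lid above 0.27 rad).
It fails at once if a bystander is moved more than 3 cm (distance of any of timer, marker_red, coverslip_box, white_bottle, beaker from where it was at the start of the episode above 0.03 m).
It also fails if it takes over 48 s, if anything falls off the work surface, if the arm or the gripper's body presses on something with over 40 N, if the wrist force passes 120 N, or if a joint passes its speed limit or range.

## Working session

There is one attempt and no reset: what is moved stays moved. The work goes in short steps, Python scripts to look and compute and a tool call to move; the robot and the scene stay as the last step left them, time stands still between calls to the robot, and variables do not carry over. Pictures are saved under pics/ and viewed, on a budget of 10 in all, crops included, one or two more only if the job needs it, and the job is handed in when it is done.

Besides the shell and the picture viewer there is one more tool, called after "Call:" as name(argument=value, ...), one argument or row to a line, values as JSON. servo_tool: Moves the arm, as the interface text tells. Shift numbers are shares of 40 cm and turn numbers shares of 360 degrees, none past 1 either way. Its arguments: {"type":"object","properties":{"targets":{"type":"array"},"grip":{"type":"number"},"squeeze":{"type":"number"}},"required":["targets"]}

```bash
mkdir -p pics
cat > h.py <<'E'
import numpy as np, cv2
from workcell import bot
from scipy.spatial.transform import Rotation as Ro
def cloud(cam,d):
    c=bot.get_calibration(cam);K=np.array(c["intrinsics"]);R=np.array(c["R"]);t=np.array(c["t"])
    v,u=np.mgrid[:480,:640]
    p=np.stack([(u-K[0,2])/K[0,0]*d,(v-K[1,2])/K[1,1]*d,d],-1)
    return (p-t)@R
def proj(cam,X):
    c=bot.get_calibration(cam);q=np.array(c["K"] if "K" in c else c["intrinsics"])@(np.array(c["R"])@np.array(X)+np.array(c["t"]))
    return q[:2]/q[2]
def save(n,im,crop=None,s=1):
    if crop: im=im[crop[1]:crop[3],crop[0]:crop[2]]
    cv2.imwrite("pics/"+n,cv2.resize(im[:,:,::-1],None,fx=s,fy=s,interpolation=cv2.INTER_CUBIC))
E
python3 - <<'E'
from h import *
ims=[]
for cam in("top","side"):
    im,d=bot.grab_frame(cam);P=cloud(cam,d);ims.append(im)
    np.savez(cam+".npz",im=im,d=d,P=P)
    for n in("dry_box","pin","lid_knob","pin_knob"):
        for r in bot.trace(cam,n)[:3]:
            m=r["mask"]&(d>0);print(cam,n,round(r["confidence"],2),np.round(r["pixel"]),m.sum(),np.round(np.median(P[m],0),3),np.round(np.percentile(P[m],[2,98],axis=0),3).tolist())
a=cv2.resize(np.vstack(ims),None,fx=.625,fy=.625)
save("a.png",a)
o=bot.observe();print(o["clock"],o["position"],o["tool_rot"],o["grip_width"])
E
```

```text
top dry_box 0.82 [270. 196.] 4393 [0.633 0.206 0.084] [[0.53, 0.13, 0.004], [0.723, 0.281, 0.094]]
top pin 0.81 [330. 254.] 240 [0.49  0.053 0.018] [[0.453, 0.009, 0.001], [0.517, 0.079, 0.031]]
top lid_knob 0.67 [268. 195.] 3808 [0.64  0.203 0.085] [[0.56, 0.13, 0.08], [0.717, 0.279, 0.111]]
top pin_knob 0.75 [333. 254.] 249 [0.493 0.053 0.018] [[0.453, 0.009, -0.002], [0.519, 0.081, 0.031]]
side dry_box 0.76 [240. 272.] 7053 [0.613 0.255 0.075] [[0.522, 0.138, 0.007], [0.709, 0.289, 0.106]]
side pin 0.68 [343. 267.] 312 [0.489 0.063 0.017] [[0.451, 0.013, 0.007], [0.517, 0.082, 0.03]]
side pin 0.64 [308. 276.] 169 [0.504 0.191 0.054] [[0.492, 0.177, 0.043], [0.529, 0.196, 0.06]]
side lid_knob 0.66 [243. 254.] 3577 [0.632 0.214 0.087] [[0.55, 0.131, 0.074], [0.716, 0.287, 0.119]]
side pin_knob 0.92 [341. 264.] 301 [0.49  0.063 0.017] [[0.452, 0.013, 0.006], [0.517, 0.082, 0.03]]
side pin_knob 0.56 [308. 279.] 137 [0.504 0.192 0.054] [[0.492, 0.182, 0.046], [0.525, 0.196, 0.06]]
0.5 [ 0.27843553 -0.5595087   0.23126005] [-1.68837391  1.57070712  1.91501098] 0.08535448092570529
```

View pics/a.png

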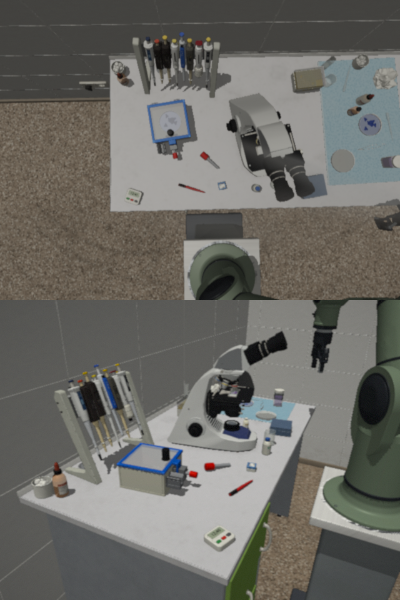

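The top view shows the box at about (270,196) with a red head at its front near (280,248). A second, larger red-headed pin lies on the worktop at (333,254). The pin in the clevis fits, being smaller and level in the bore. Next I'll fit the box pose and confirm it in one crop.

Run:
```python
from h import *
for cam in("top","side"):
    z=np.load(cam+".npz");P=z["P"];im=z["im"].astype(int)
    R,G,B=im[...,0],im[...,1],im[...,2]
    reg=(P[...,0]>.5)&(P[...,0]<.75)&(P[...,1]>.1)&(P[...,1]<.31)
    bl=reg&(B>R+50)&(B>G+25)&(P[...,2]>.06)&(P[...,2]<.11)
    r=cv2.minAreaRect(P[bl][:,:2].astype(np.float32)*1000);print(cam,"blue",bl.sum(),r,np.median(P[bl][:,2]))
    red=(R>120)&(G<70)&(B<70)&(P[...,0]>.42)&(P[...,0]<.58)&(P[...,1]>0)&(P[...,1]<.3)&(P[...,2]>.0)
    n,l,s,c=cv2.connectedComponentsWithStats(red.astype(np.uint8))
    for i in range(1,n):
        if s[i,4]>8: q=P[l==i];print(" red",c[i].round(),s[i,4],q.mean(0).round(3),np.percentile(q,[3,97],axis=0).round(3).tolist())
    kn=reg&(im.max(-1)<60)&(P[...,2]>.09)&(P[...,2]<.13)
    print(" knob",kn.sum(),P[kn].mean(0).round(3),np.percentile(P[kn],[3,97],axis=0).round(3).tolist())
a=np.load("top.npz")["im"][150:290,220:380];b=np.load("side.npz")["im"][200:340,180:380]
A=cv2.resize(a,None,fx=4,fy=4);B=cv2.resize(b,(800,560))
save("b.png",cv2.resize(np.hstack([A,B]),None,fx=.55,fy=.55))
```

```text
top blue 875 ((634.131103515625, 203.5200958251953), (171.9214630126953, 152.1275634765625), 8.31217098236084) 0.08538297857954445
 red [326. 249.] 70 [0.503 0.065 0.027] [[0.49, 0.053, 0.021], [0.516, 0.076, 0.031]]
 red [279. 248.] 39 [0.505 0.186 0.058] [[0.496, 0.181, 0.053], [0.514, 0.191, 0.062]]
 knob 69 [0.591 0.195 0.117] [[0.582, 0.186, 0.094], [0.6, 0.204, 0.125]]
side blue 1187 ((636.645751953125, 206.03756713867188), (179.7032012939453, 157.45648193359375), 8.739582061767578) 0.08675691674071881
 red [335. 265.] 114 [0.499 0.072 0.024] [[0.487, 0.059, 0.017], [0.514, 0.082, 0.03]]
 red [309. 278.] 82 [0.502 0.191 0.055] [[0.492, 0.184, 0.049], [0.512, 0.195, 0.059]]
 knob 193 [0.588 0.205 0.108] [[0.581, 0.196, 0.091], [0.597, 0.211, 0.123]]
```

View pics/b.png

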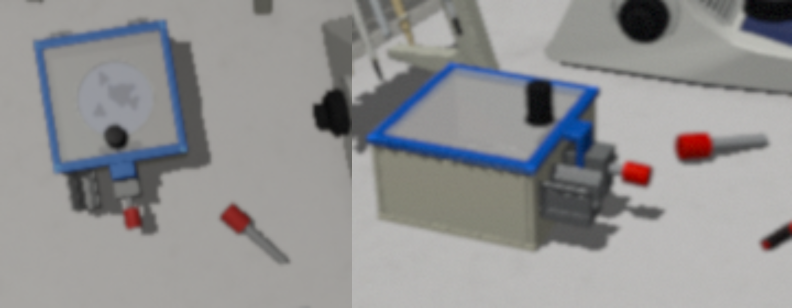

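The crop confirms it: the small red pin is in the clevis, and the larger look-alike lies on the table at right. Next: refine the yaw and plan the approach.

```bash
cat >> h.py <<'E'
def rows(p,yaw,deg=True):
    """shift/turn fractions from the current pose to TCP p, tool down, jaws along y of yaw (half turn free)"""
    o=bot.observe();R0=Ro.from_euler("xyz",o["tool_rot"]);c,s=np.cos(yaw),np.sin(yaw);best=None
    for k in(1,-1):
        X=np.array([0,0,-1.]);Y=k*np.array([-s,c,0]);R1=Ro.from_matrix(np.stack([X,Y,np.cross(X,Y)],1))
        rv=(R0.inv()*R1).as_rotvec()/(2*np.pi)
        if best is None or np.linalg.norm(rv)<np.linalg.norm(best): best=rv
    sh=R0.inv().apply(np.array(p)-o["position"])/.4
    return sh.round(4),best.round(4)
E
python3 - <<'E'
from h import *
for cam in("top","side"):
    z=np.load(cam+".npz");P=z["P"];im=z["im"].astype(int);R,G,B=im[...,0],im[...,1],im[...,2]
    bl=(B>R+50)&(B>G+25)&(abs(P[...,2]-.085)<.008)&(P[...,0]>.5)&(P[...,0]<.75)&(P[...,1]>.1)&(P[...,1]<.31)
    q=P[bl][:,:2];yaw=np.radians(8.4);c0=np.array([.64,.205])
    for it in range(5):
        A=np.array([[np.cos(yaw),np.sin(yaw)],[-np.sin(yaw),np.cos(yaw)]]);L=(q-c0)@A.T
        sl=[]
        for m,i in((L[:,1]>.066,0),(L[:,1]<-.066,0),((L[:,0]>.066)&(abs(L[:,1])<.06),1),((L[:,0]<-.066)&(L[:,0]>-.085)&(abs(L[:,1])>.02)&(abs(L[:,1])<.065),1)):
            f=np.polyfit(L[m,i],L[m,1-i],1);sl.append((f[0] if i==0 else -f[0],f[1],m.sum()))
        s=np.array(sl);yaw+=np.arctan(np.average(s[:,0],weights=s[:,2]))*.7
        c0=c0+np.array([(s[2,1]+s[3,1])/2,(s[0,1]+s[1,1])/2])@A
    print(cam,np.degrees(yaw),c0,s.round(4).tolist())
yaw=np.radians(8.4)
for p in([.278,-.56,.43],[.44,-.2,.43],[.5,.18,.43],[.5,.18,.15]):print(p,rows(p,yaw))
E
```

```text
top 8.40194250233534 [0.64255414 0.20471365] [[-0.0019, 0.0719, 181.0], [-0.0002, -0.0719, 203.0], [0.0015, 0.0719, 171.0], [0.0008, -0.0719, 151.0]]
side 8.229081090566089 [0.64065689 0.20752137] [[-0.0022, 0.0724, 406.0], [-0.0012, -0.0724, 177.0], [0.0051, 0.0722, 178.0], [-0.0027, -0.0722, 159.0]]
[0.278, -0.56, 0.43] (array([-0.4968,  0.0006,  0.0015]), array([0.0502, 0.    , 0.    ]))
[0.44, -0.2, 0.43] (array([-0.4968, -0.6247, -0.7621]), array([0.0502, 0.    , 0.    ]))
[0.5, 0.18, 0.43] (array([-0.4967, -1.4084, -1.3196]), array([0.0502, 0.    , 0.    ]))
[0.5, 0.18, 0.15] (array([ 0.2033, -1.4083, -1.3196]), array([0.0502, 0.    , 0.    ]))
```

Call:
servo_tool(
  targets=[
    {"x": -0.25},
    {"x": -0.4, "y": 0},
    {"x": -0.5, "y": -0.06, "z": -0.08, "wx": 0.01},
    {"x": -0.5, "y": -0.15, "z": -0.18, "wx": 0.03},
    {"x": -0.5, "y": -0.25, "z": -0.3, "wx": 0.05},
    {"x": -0.5, "y": -0.35, "z": -0.42, "wx": 0.05},
    {"x": -0.5, "y": -0.45, "z": -0.54, "wx": 0.05},
    {"x": -0.5, "y": -0.54, "z": -0.66, "wx": 0.05},
    {"x": -0.5, "y": -0.62, "z": -0.76, "wx": 0.05},
    {"x": -0.5, "y": -0.7, "z": -0.84, "wx": 0.05},
    {"x": -0.5, "y": -0.8, "z": -0.92, "wx": 0.05},
    {"x": -0.5, "y": -0.9, "z": -1.0, "wx": 0.05},
  ],
  grip=0.4,
  squeeze=50,
)

```text
$.targets[0]: bad value
```

Run:
```python
from h import *
o=bot.observe();print(o["clock"],o["position"],o["grip_width"],o["qpos"])
for p in([.5035,.1857,.43],[.5035,.1857,.12],[.5035,.1857,.033]):print(p,rows(p,np.radians(8.35)))
```

```text
0.5 [ 0.27843553 -0.5595087   0.23126005] 0.08535448092570529 [ 1.03881023  0.52141581 -0.03631247  1.5995578   0.02118679  1.0210909
 -0.1127559 ]
[0.5035, 0.1857, 0.43] (array([-0.4967, -1.4172, -1.3338]), array([0.0503, 0.    , 0.    ]))
[0.5035, 0.1857, 0.12] (array([ 0.2783, -1.4172, -1.3338]), array([0.0503, 0.    , 0.    ]))
[0.5035, 0.1857, 0.033] (array([ 0.4958, -1.4171, -1.3338]), array([0.0503, 0.    , 0.    ]))
```

Call:
servo_tool(
  targets=[
    {"x": -0.15, "y": 0, "z": 0, "wx": 0, "wy": 0, "wz": 0},
    {"x": -0.3, "y": 0, "z": 0, "wx": 0, "wy": 0, "wz": 0},
    {"x": -0.45, "y": -0.03, "z": -0.04, "wx": 0.01, "wy": 0, "wz": 0},
    {"x": -0.5, "y": -0.12, "z": -0.14, "wx": 0.03, "wy": 0, "wz": 0},
    {"x": -0.5, "y": -0.22, "z": -0.26, "wx": 0.05, "wy": 0, "wz": 0},
    {"x": -0.5, "y": -0.32, "z": -0.38, "wx": 0.05, "wy": 0, "wz": 0},
    {"x": -0.5, "y": -0.42, "z": -0.5, "wx": 0.05, "wy": 0, "wz": 0},
    {"x": -0.5, "y": -0.52, "z": -0.62, "wx": 0.05, "wy": 0, "wz": 0},
    {"x": -0.5, "y": -0.62, "z": -0.74, "wx": 0.05, "wy": 0, "wz": 0},
    {"x": -0.5, "y": -0.72, "z": -0.83, "wx": 0.05, "wy": 0, "wz": 0},
    {"x": -0.5, "y": -0.82, "z": -0.91, "wx": 0.05, "wy": 0, "wz": 0},
    {"x": -0.5, "y": -0.92, "z": -1.0, "wx": 0.05, "wy": 0, "wz": 0},
  ],
  grip=0.4,
  squeeze=50,
)

```text
clock: 2.0
position: [0.4726, -0.0503, 0.4316]
tool_rot: [2.547, 1.57, -0.447]
force: [1.1, -0.0, -0.3]
grip_width: 0.0595
```

Run:
```python
from h import *
o=bot.observe();print(o["clock"],o["position"],o["grip_width"],o["qpos"])
for p in([.5035,.1857,.43],[.5035,.1857,.12],[.5035,.1857,.033]):print(p,rows(p,np.radians(8.35)))
```

```text
2.0 [ 0.4726197  -0.05034603  0.43157289] 0.059492698248630585 [ 0.27933787  0.12789772 -0.33780905  1.65288449  0.04348886  1.36759306
 -1.48831069]
[0.5035, 0.1857, 0.43] (array([ 0.0038, -0.5724, -0.1629]), array([ 0.0002, -0.0001, -0.0001]))
[0.5035, 0.1857, 0.12] (array([ 0.7788, -0.5727, -0.1625]), array([ 0.0002, -0.0001, -0.0001]))
[0.5035, 0.1857, 0.033] (array([ 0.9963, -0.5728, -0.1624]), array([ 0.0002, -0.0001, -0.0001]))
```

Call:
servo_tool(
  targets=[
    {"x": 0, "y": -0.14, "z": -0.04, "wx": 0, "wy": 0, "wz": 0},
    {"x": 0.05, "y": -0.28, "z": -0.08, "wx": 0, "wy": 0, "wz": 0},
    {"x": 0.15, "y": -0.4, "z": -0.12, "wx": 0, "wy": 0, "wz": 0},
    {"x": 0.26, "y": -0.5, "z": -0.15, "wx": 0, "wy": 0, "wz": 0},
    {"x": 0.4, "y": -0.5725, "z": -0.1625, "wx": 0, "wy": 0, "wz": 0},
    {"x": 0.54, "y": -0.5725, "z": -0.1625, "wx": 0, "wy": 0, "wz": 0},
    {"x": 0.68, "y": -0.5725, "z": -0.1625, "wx": 0, "wy": 0, "wz": 0},
    {"x": 0.78, "y": -0.5725, "z": -0.1625, "wx": 0, "wy": 0, "wz": 0},
    {"x": 0.78, "y": -0.5725, "z": -0.1625, "wx": 0, "wy": 0, "wz": 0},
  ],
)

```text
clock: 3.12
position: [0.5021, 0.1852, 0.1176]
tool_rot: [0.295, 1.567, -2.699]
force: [0.2, 0.1, 0.9]
grip_width: 0.0596
```

Run:
```python
from h import *
o=bot.observe();print(o["clock"],o["position"],o["grip_width"],o["force"])
B=lambda x,y,z:np.array([.642,.206,0])+Ro.from_euler("z",8.35,degrees=True).apply([x,y,z])
h=B(-.140,0,0);print(h,rows([h[0],h[1],.033],np.radians(8.35)))
a,_=bot.grab_frame("top");b,d=bot.grab_frame("side")
for cam,im in(("top",a),("side",b)):
    for q in(B(-.115,0,.05),B(-.14,0,.049),B(-.098,.05,.045),B(-.121,.05,.045),B(-.05,0,.1025)):
        u=proj(cam,q).round().astype(int);cv2.circle(im,tuple(map(int,u)),1,(0,255,0),-1)
save("c.png",np.hstack([cv2.resize(a[170:290,220:340],(400,400)),cv2.resize(b[215:315,230:330],(400,400))]))
```

```text
3.125 [0.50213032 0.18524032 0.11764013] 0.059551780111545355 [0.19106766 0.09404017 0.86234669]
[0.50348408 0.18566925 0.        ] (array([ 0.2116, -0.0008, -0.0043]), array([ 0.0003,  0.0006, -0.0002]))
```

View pics/c.png

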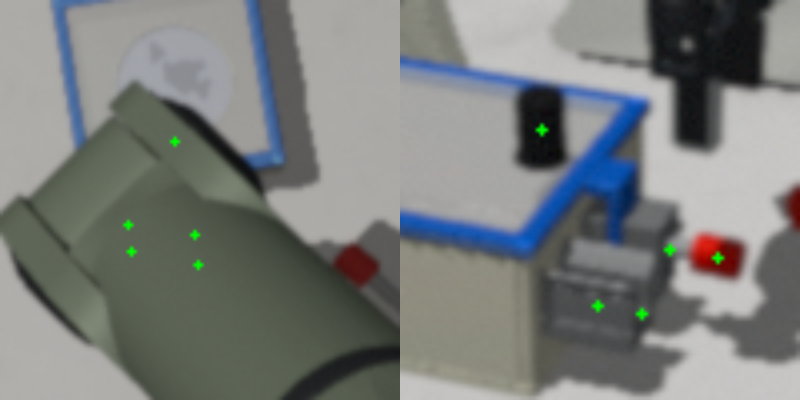

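The side crop shows the projected head centre (718,258) on the red head and the knob dot on the black knob, with the finger straight above the head. Descending to grip.

Call:
servo_tool(
  targets=[
    {"x": 0.1, "y": -0.001, "z": -0.003, "wx": 0, "wy": 0, "wz": 0},
    {"x": 0.18, "y": -0.001, "z": -0.003, "wx": 0, "wy": 0, "wz": 0},
    {"x": 0.21, "y": -0.001, "z": -0.003, "wx": 0, "wy": 0, "wz": 0},
    {"x": 0.21, "y": -0.001, "z": -0.003, "wx": 0, "wy": 0, "wz": 0},
    {"x": 0.21, "y": -0.001, "z": -0.003, "wx": 0, "wy": 0, "wz": 0},
  ],
)

```text
clock: 3.85
position: [0.5061, 0.1869, 0.0383]
tool_rot: [-3.028, 1.567, 0.261]
force: [-0.4, 0.8, 1.0]
grip_width: 0.0595
```

Call:
servo_tool(
  targets=[
    {"x": 0, "y": 0, "z": 0, "wx": 0, "wy": 0, "wz": 0},
    {"x": 0, "y": 0, "z": 0, "wx": 0, "wy": 0, "wz": 0},
    {"x": 0, "y": 0, "z": 0, "wx": 0, "wy": 0, "wz": 0},
    {"x": 0, "y": 0, "z": 0, "wx": 0, "wy": 0, "wz": 0},
    {"x": 0, "y": 0, "z": 0, "wx": 0, "wy": 0, "wz": 0},
    {"x": 0, "y": 0, "z": 0, "wx": 0, "wy": 0, "wz": 0},
  ],
  grip=-1,
  squeeze=40,
)

```text
clock: 4.6
position: [0.5064, 0.1868, 0.0386]
tool_rot: [-3.08, 1.567, 0.209]
force: [0.8, -2.5, 5.8]
grip_width: 0.0184
```

Run:
```python
from h import *
o=bot.observe();p=o["position"];print(o["clock"],p,o["grip_width"],o["force"],o["moment"])
d=Ro.from_euler("z",8.35,degrees=True).apply
for k in([-.03,0,0],[-.06,0,0]):print(rows(p+d(k),np.radians(8.35)))
b,_=bot.grab_frame("side")
save("d.png",b,(240,220,340,310),6)
```

```text
4.6 [0.50643738 0.18683595 0.0385728 ] 0.018414895519050022 [ 0.79824295 -2.51190237  5.81554789] [-0.37672948 -0.12577916 -0.05432198]
(array([-0.0003, -0.0001,  0.075 ]), array([ 0.0002, -0.0006,  0.    ]))
(array([-0.0006, -0.0002,  0.15  ]), array([ 0.0002, -0.0006,  0.    ]))
```

View pics/d.png

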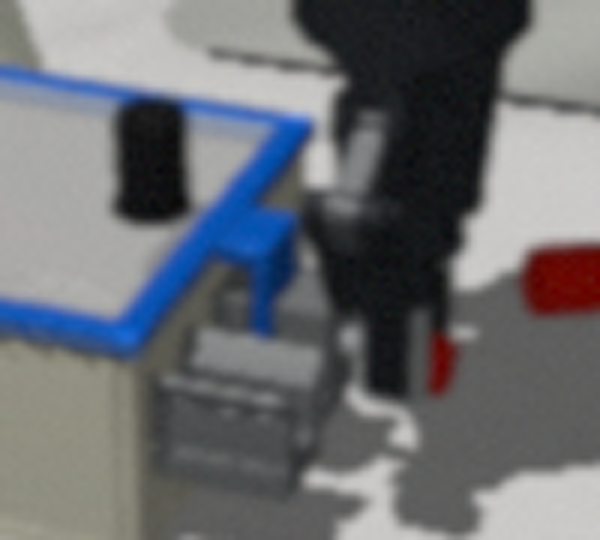

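The crop shows the fingers around the red head, reaching below it. Drawing it straight out.

Call:
servo_tool(
  targets=[
    {"x": 0, "y": 0, "z": 0.02, "wx": 0, "wy": 0, "wz": 0},
    {"x": 0, "y": 0, "z": 0.05, "wx": 0, "wy": 0, "wz": 0},
    {"x": 0, "y": 0, "z": 0.08, "wx": 0, "wy": 0, "wz": 0},
    {"x": 0, "y": 0, "z": 0.11, "wx": 0, "wy": 0, "wz": 0},
    {"x": 0, "y": 0, "z": 0.14, "wx": 0, "wy": 0, "wz": 0},
    {"x": 0, "y": 0, "z": 0.15, "wx": 0, "wy": 0, "wz": 0},
    {"x": 0, "y": 0, "z": 0.15, "wx": 0, "wy": 0, "wz": 0},
    {"x": 0, "y": 0, "z": 0.15, "wx": 0, "wy": 0, "wz": 0},
  ],
)

```text
clock: 5.65
position: [0.4474, 0.1781, 0.0383]
tool_rot: [-3.058, 1.567, 0.23]
force: [0.6, -0.1, 0.3]
grip_width: 0.0183
```

Run:
```python
from h import *
o=bot.observe();p=o["position"];print(o["clock"],p,o["grip_width"],o["force"],o["moment"])
b,dd=bot.grab_frame("side");P=cloud("side",dd)
im=b.astype(int);reg=(P[...,0]>.4)&(P[...,0]<.53)&(P[...,1]>.13)&(P[...,1]<.21)&(P[...,2]>.02)&(P[...,2]<.08)
red=reg&(im[...,0]>im[...,1]+60)
print("red",red.sum(),P[red].mean(0).round(4))
yaw=np.radians(8.35);d=Ro.from_euler("z",yaw).apply
lp=lambda q:d(np.array(q)-[.642,.206,0],inverse=True).round(4)
print("tcp in box",lp(p),"red",lp(P[red].mean(0)))
save("e.png",b,(250,220,350,310),6)
```

```text
5.65 [0.44744    0.17813457 0.03833906] 0.018289292910993966 [ 0.6198381  -0.08567857  0.25120845] [-0.01382592  0.04449109 -0.02058137]
red 15 [0.4335 0.1818 0.0532]
tcp in box [-0.1965  0.0007  0.0383] red [-0.2098  0.0063  0.0532]
```

View pics/e.png

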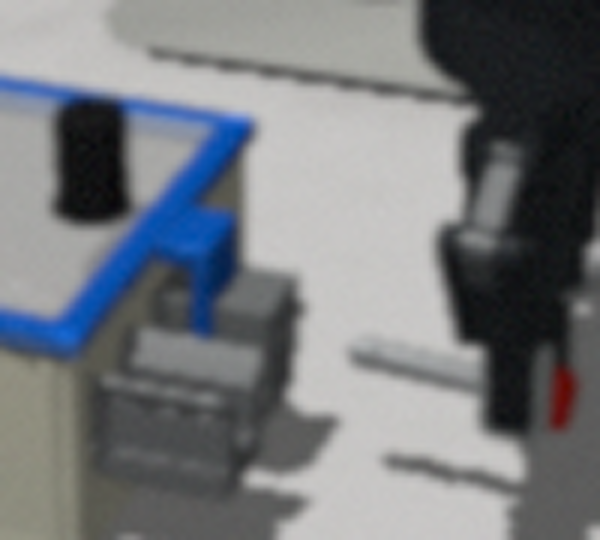

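The pin is out of the clevis: bright shank from (360,352) to (485,380) in the crop, clear of the plates. Measuring how it sits in the hand.

Run:
```python
from h import *
o=bot.observe();p=o["position"];yaw=np.radians(8.35);d=Ro.from_euler("z",yaw).apply
b,dd=bot.grab_frame("side");P=cloud("side",dd)
L=d((P-[.642,.206,0]).reshape(-1,3),inverse=True).reshape(P.shape)
m=(L[...,0]>-.19)&(L[...,0]<-.128)&(abs(L[...,1])<.018)&(L[...,2]>.03)&(L[...,2]<.075)
q=L[m];print(m.sum(),q[:,0].min(),q[:,0].max(),np.polyfit(q[:,0]+.16,q[:,2],1),np.polyfit(q[:,0]+.16,q[:,1],1))
for t in((-.16,0,.049),(-.135,0,.049),(-.185,0,.049)):print("expect px",proj("side",d(t)+[.642,.206,0]).round(1))
v,u=np.where(m);print(u.min(),v[u==u.min()],u.max(),v[u==u.max()])
for s in range(u.min(),u.max()+1,3):
    if (u==s).any():print(s,v[u==s].mean().round(1),L[m][u==s].mean(0).round(4))
```

```text
134 -0.18899430007229698 -0.13820181800129366 [0.00366669 0.05259409] [-0.21424581  0.00323203]
expect px [318.8 281.2]
expect px [306.4 278.9]
expect px [331.4 283.5]
308 [277 278 279] 331 [292]
308 278.0 [-0.1389  0.0022  0.053 ]
311 278.5 [-0.1445  0.001   0.0524]
314 279.0 [-0.151   0.0023  0.0533]
317 280.0 [-0.1569  0.0022  0.0522]
320 280.5 [-0.1628  0.0019  0.0522]
323 281.5 [-0.1687  0.0014  0.0508]
326 282.0 [-0.1755  0.0044  0.0529]
329 285.3 [-0.183   0.0093  0.0501]
```

Call:
servo_tool(
  targets=[
    {"x": -0.06, "y": 0, "z": 0, "wx": 0, "wy": 0, "wz": 0},
    {"x": -0.11, "y": 0, "z": 0, "wx": 0, "wy": 0, "wz": 0},
    {"x": -0.11, "y": -0.06, "z": 0, "wx": 0, "wy": 0, "wz": 0},
    {"x": -0.11, "y": -0.124, "z": -0.04, "wx": 0, "wy": 0, "wz": 0},
    {"x": -0.11, "y": -0.124, "z": -0.1, "wx": 0, "wy": 0, "wz": 0},
    {"x": -0.11, "y": -0.124, "z": -0.145, "wx": 0, "wy": 0, "wz": 0},
    {"x": -0.11, "y": -0.124, "z": -0.145, "wx": 0, "wy": 0, "wz": 0},
    {"x": -0.11, "y": -0.124, "z": -0.145, "wx": 0, "wy": 0, "wz": 0},
  ],
)

```text
clock: 6.75
position: [0.4967, 0.2354, 0.0823]
tool_rot: [-3.096, 1.567, 0.192]
force: [-0.5, 0.4, -0.7]
grip_width: 0.0186
```

```bash
cat >> h.py <<'E'
yaw=np.radians(8.35);O=np.array([.642,.206,0]);dr=Ro.from_euler("z",yaw).apply
def inbox(q): return dr((np.asarray(q)-O).reshape(-1,3),inverse=True).reshape(np.shape(q))
def obox(q): return dr(q)+O
E
python3 - <<'E'
from h import *
o=bot.observe();p=o["position"];print(o["clock"],inbox(p).round(4),o["force"].round(1))
b,dd=bot.grab_frame("side");L=inbox(cloud("side",dd))
m=(L[...,0]>-.127)&(L[...,0]<-.07)&(abs(L[...,1]-.05)<.018)&(L[...,2]>.076)&(L[...,2]<.12)
q=L[m];print(m.sum(),q[:,0].min(),q[:,0].max(),np.polyfit(q[:,0]+.1,q[:,2],1),np.polyfit(q[:,0]+.1,q[:,1],1))
for t in((-.1385,.0505,.075),(-.1385,.0505,.0355)):print(t,rows(obox(t),yaw))
save("f.png",b,(240,210,340,300),6)
E
```

```text
6.75 [-0.1395  0.0502  0.0823] [-0.5  0.4 -0.7]
173 -0.12202143990254832 -0.07005699347820879 [-0.23185364  0.09455048] [-0.02205794  0.05207996]
(-0.1385, 0.0505, 0.075) (array([ 0.0187, -0.0007, -0.0025]), array([ 0.0002, -0.0006,  0.    ]))
(-0.1385, 0.0505, 0.0355) (array([ 0.1174, -0.0007, -0.0021]), array([ 0.0002, -0.0006,  0.    ]))
```

View pics/f.png

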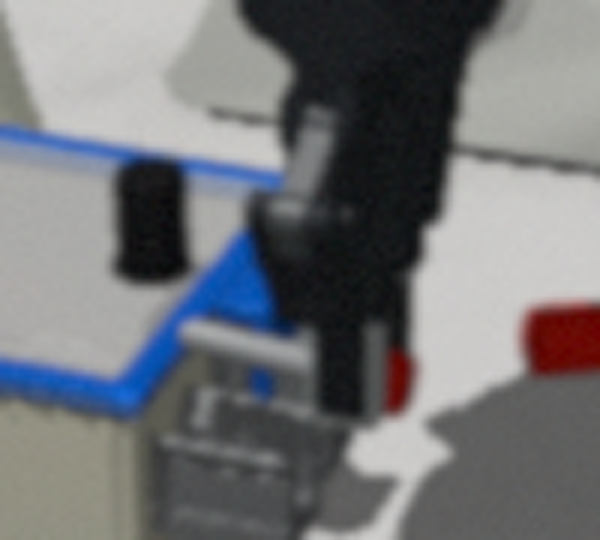

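The tip (185,330) is over the notch but very near the lid edge, so I'll go down about 6 mm further back and then push in.

Call:
servo_tool(
  targets=[
    {"x": 0, "y": -0.001, "z": 0.015, "wx": 0, "wy": 0, "wz": 0},
    {"x": 0.03, "y": -0.001, "z": 0.015, "wx": 0, "wy": 0, "wz": 0},
    {"x": 0.06, "y": -0.001, "z": 0.015, "wx": 0, "wy": 0, "wz": 0},
    {"x": 0.09, "y": -0.001, "z": 0.015, "wx": 0, "wy": 0, "wz": 0},
    {"x": 0.112, "y": -0.001, "z": 0.015, "wx": 0, "wy": 0, "wz": 0},
    {"x": 0.112, "y": -0.001, "z": 0.015, "wx": 0, "wy": 0, "wz": 0},
    {"x": 0.112, "y": -0.001, "z": 0.015, "wx": 0, "wy": 0, "wz": 0},
  ],
)

```text
clock: 7.68
position: [0.491, 0.2351, 0.0378]
tool_rot: [-3.061, 1.567, 0.228]
force: [-0.2, -0.5, -0.7]
grip_width: 0.0182
```

Run:
```python
from h import *
o=bot.observe();p=o["position"];print(o["clock"],inbox(p).round(4),o["force"].round(1),o["grip_width"])
b,dd=bot.grab_frame("side");L=inbox(cloud("side",dd))
print(rows(obox((-.1385,.0505,.0355)),yaw))
save("g.png",b,(250,230,330,300),7)
```

```text
7.675 [-0.1452  0.0507  0.0378] [-0.2 -0.5 -0.7] 0.018229040857335795
(array([ 0.0062,  0.0005, -0.0165]), array([ 0.0002, -0.0006,  0.0001]))
```

View pics/g.png

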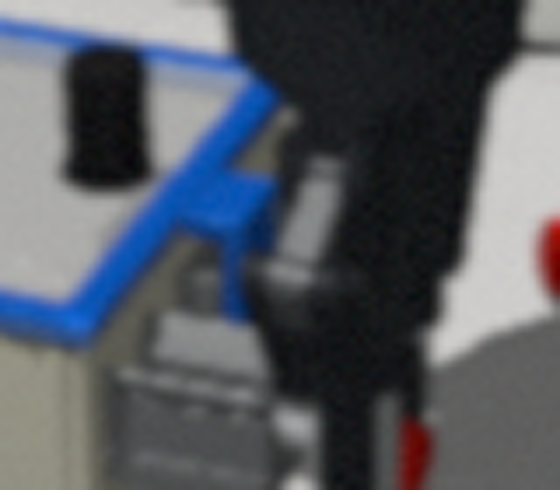

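The shank is inside the channel with no contact force. Pushing in.

Call:
servo_tool(
  targets=[
    {"x": 0.002, "y": 0, "z": -0.006, "wx": 0, "wy": 0, "wz": 0},
    {"x": 0.005, "y": 0, "z": -0.012, "wx": 0, "wy": 0, "wz": 0},
    {"x": 0.006, "y": 0, "z": -0.018, "wx": 0, "wy": 0, "wz": 0},
    {"x": 0.006, "y": 0, "z": -0.018, "wx": 0, "wy": 0, "wz": 0},
    {"x": 0.006, "y": 0, "z": -0.018, "wx": 0, "wy": 0, "wz": 0},
  ],
)

```text
clock: 8.35
position: [0.4981, 0.2361, 0.0356]
tool_rot: [-3.056, 1.567, 0.233]
force: [0.6, -0.2, -0.9]
grip_width: 0.0186
```

Run:
```python
from h import *
o=bot.observe();p=o["position"];print(o["clock"],inbox(p).round(4),o["force"].round(1),o["grip_width"])
```

```text
8.35 [-0.138   0.0507  0.0356] [ 0.6 -0.2 -0.9] 0.018644898984754705
```

Call:
servo_tool(
  targets=[
    {"x": 0, "y": 0, "z": 0, "wx": 0, "wy": 0, "wz": 0},
    {"x": 0, "y": 0, "z": 0, "wx": 0, "wy": 0, "wz": 0},
    {"x": 0, "y": 0, "z": 0, "wx": 0, "wy": 0, "wz": 0},
    {"x": 0, "y": 0, "z": 0, "wx": 0, "wy": 0, "wz": 0},
  ],
  grip=0.1,
)

```text
clock: 8.85
position: [0.4981, 0.2361, 0.0356]
tool_rot: [-3.064, 1.567, 0.224]
force: [0.1, -0.4, 0.1]
grip_width: 0.0471
```

Call:
servo_tool(
  targets=[
    {"x": -0.08, "y": 0, "z": 0.0, "wx": 0, "wy": 0, "wz": 0},
    {"x": -0.2, "y": 0, "z": 0, "wx": 0, "wy": 0, "wz": 0},
    {"x": -0.32, "y": 0.04, "z": 0, "wx": 0, "wy": 0, "wz": 0},
    {"x": -0.36, "y": 0.12, "z": -0.06, "wx": 0, "wy": 0, "wz": 0},
    {"x": -0.36, "y": 0.126, "z": -0.16, "wx": 0, "wy": 0, "wz": 0},
    {"x": -0.36, "y": 0.126, "z": -0.22, "wx": 0, "wy": 0, "wz": 0},
    {"x": -0.36, "y": 0.126, "z": -0.22, "wx": 0, "wy": 0, "wz": 0},
  ],
)

```text
clock: 9.72
position: [0.5929, 0.1989, 0.1794]
tool_rot: [-2.992, 1.567, 0.295]
force: [-1.0, -0.1, -0.1]
grip_width: 0.0468
```

Run:
```python
from h import *
o=bot.observe();p=o["position"];print(o["clock"],inbox(p).round(4),o["force"].round(1),o["grip_width"])
b,dd=bot.grab_frame("side");L=inbox(cloud("side",dd));im=b.astype(int)
red=(L[...,0]>-.17)&(L[...,0]<-.11)&(abs(L[...,1]-.05)<.025)&(L[...,2]>.02)&(L[...,2]<.08)&(im[...,0]>im[...,1]+60)
q=L[red];print(red.sum(),q.min(0).round(4),q.max(0).round(4))
m=(L[...,0]>-.08)&(L[...,0]<-.02)&(abs(L[...,1])<.03)&(L[...,2]>.092)&(L[...,2]<.125)&(im.max(-1)<70)
q=L[m];print("knob",m.sum(),q.min(0).round(4),q.max(0).round(4),np.median(q,0).round(4))
print(rows(obox((-.05,0,.0865)),yaw))
save("i.png",b,(230,220,330,310),6)
```

```text
9.725 [-4.960e-02  1.000e-04  1.794e-01] [-1.  -0.1 -0.1] 0.046791220260574626
126 [-0.1525  0.0453  0.0424] [-0.1281  0.0627  0.0577]
knob 191 [-0.0624 -0.007   0.0922] [-0.0426  0.0136  0.1236] [-0.0537  0.0078  0.1099]
(array([ 0.2324,  0.0011, -0.0009]), array([ 0.0001, -0.0005,  0.0001]))
```

View pics/i.png

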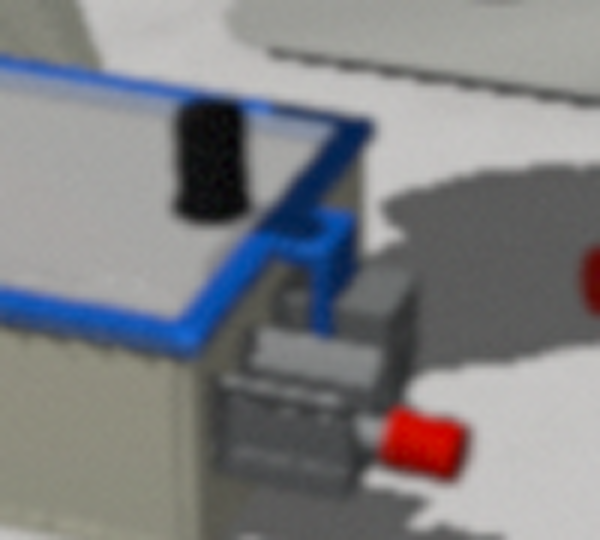

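The pin is parked: head (385–465, 410–475) in the crop, shoulder just in front of the notch, mid-shank at about x = -0.1035. The knob sits at (210,160), under the gripper. Descending onto it.

Call:
servo_tool(
  targets=[
    {"x": 0.1, "y": 0.001, "z": 0, "wx": 0, "wy": 0, "wz": 0},
    {"x": 0.18, "y": 0.001, "z": 0, "wx": 0, "wy": 0, "wz": 0},
    {"x": 0.222, "y": 0.001, "z": 0, "wx": 0, "wy": 0, "wz": 0},
    {"x": 0.222, "y": 0.001, "z": 0, "wx": 0, "wy": 0, "wz": 0},
    {"x": 0.222, "y": 0.001, "z": 0, "wx": 0, "wy": 0, "wz": 0},
  ],
)

```text
clock: 10.4
position: [0.5926, 0.199, 0.0919]
tool_rot: [-2.983, 1.566, 0.305]
force: [0.6, 0.3, 1.1]
grip_width: 0.0469
```

Call:
servo_tool(
  targets=[
    {"x": 0, "y": 0, "z": 0, "wx": 0, "wy": 0, "wz": 0},
    {"x": 0, "y": 0, "z": 0, "wx": 0, "wy": 0, "wz": 0},
    {"x": 0, "y": 0, "z": 0, "wx": 0, "wy": 0, "wz": 0},
    {"x": 0, "y": 0, "z": 0, "wx": 0, "wy": 0, "wz": 0},
    {"x": 0, "y": 0, "z": 0, "wx": 0, "wy": 0, "wz": 0},
  ],
  grip=-1,
  squeeze=80,
)

```text
clock: 11.02
position: [0.5933, 0.1979, 0.0934]
tool_rot: [3.029, 1.565, 0.033]
force: [-2.9, -6.9, 15.5]
grip_width: 0.0217
```

Run:
```python
from h import *
o=bot.observe();p=o["position"];print(o["clock"],inbox(p).round(4),o["force"].round(1),o["grip_width"])
b,dd=bot.grab_frame("side");L=inbox(cloud("side",dd));im=b.astype(int)
red=(L[...,0]>-.17)&(L[...,0]<-.11)&(abs(L[...,1]-.05)<.025)&(L[...,2]>.02)&(L[...,2]<.08)&(im[...,0]>im[...,1]+60)
q=L[red];print(red.sum(),q.mean(0),np.polyfit(q[:,0],q[:,2],1)[0])
```

```text
11.025 [-0.0493 -0.0009  0.0934] [-2.9 -6.9 15.5] 0.021665983529922876
127 [-0.14139598  0.05574846  0.05189865] 0.05106822657068089
```

Call:
servo_tool(
  targets=[
    {"x": -0.005, "y": 0, "z": -0.0005, "wx": 0, "wy": -0.0024, "wz": 0},
    {"x": -0.0095, "y": 0, "z": -0.001, "wx": 0, "wy": -0.0048, "wz": 0},
    {"x": -0.014, "y": 0, "z": -0.002, "wx": 0, "wy": -0.007, "wz": 0},
    {"x": -0.019, "y": 0, "z": -0.0026, "wx": 0, "wy": -0.0095, "wz": 0},
    {"x": -0.0235, "y": 0, "z": -0.0035, "wx": 0, "wy": -0.012, "wz": 0},
    {"x": -0.0284, "y": 0, "z": -0.0043, "wx": 0, "wy": -0.0143, "wz": 0},
    {"x": -0.033, "y": 0, "z": -0.0053, "wx": 0, "wy": -0.0167, "wz": 0},
    {"x": -0.0378, "y": 0, "z": -0.0063, "wx": 0, "wy": -0.0191, "wz": 0},
    {"x": -0.0424, "y": 0, "z": -0.0074, "wx": 0, "wy": -0.0215, "wz": 0},
    {"x": -0.0424, "y": 0, "z": -0.0074, "wx": 0, "wy": -0.0215, "wz": 0},
    {"x": -0.0424, "y": 0, "z": -0.0074, "wx": 0, "wy": -0.0215, "wz": 0},
  ],
)

```text
clock: 12.45
position: [0.5967, 0.1983, 0.1106]
tool_rot: [0.005, 1.443, -2.991]
force: [6.3, -1.0, -4.3]
grip_width: 0.0218
```

Run:
```python
from h import *
o=bot.observe();p=o["position"];print(o["clock"],inbox(p).round(4),o["force"].round(1),o["grip_width"],abs(o["qd"]).max())
X=Ro.from_euler("xyz",o["tool_rot"]).apply([1,0,0]);print("tilt",dr(X,inverse=True))
b,dd=bot.grab_frame("side");L=inbox(cloud("side",dd));im=b.astype(int)
bl=(im[...,2]>im[...,0]+50)&(im[...,2]>im[...,1]+25)&(L[...,1]>.066)&(L[...,1]<.09)&(abs(L[...,0])<.09)&(L[...,2]>.06)&(L[...,2]<.15)
q=L[bl];print("lid slope rad",bl.sum(),-np.polyfit(q[:,0],q[:,2],1)[0])
q=L[(L[...,2]>.06)&bl];
for x in(-.07,0,.06): print(x,np.median(q[abs(q[:,0]-x)<.01][:,2]).round(4))
save("j.png",b,(200,200,330,310),6)
```

```text
12.45 [-0.0459 -0.001   0.1106] [ 6.3 -1.  -4.3] 0.02178616790152646 0.0018460139189514205
tilt [-1.27791484e-01 -5.80085526e-04 -9.91800887e-01]
lid slope rad 331 0.13206925406564105
-0.07 0.1064
0 0.0972
0.06 0.0895
```

View pics/j.png

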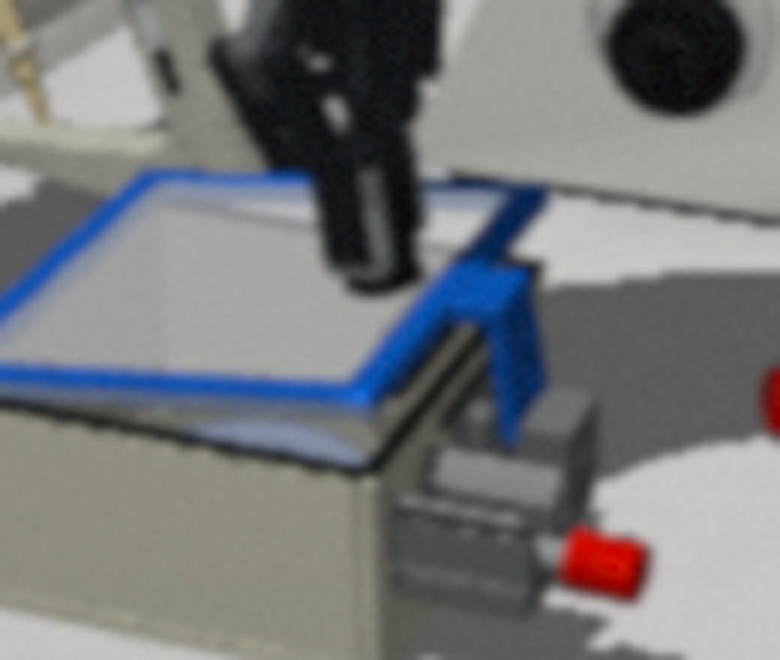

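The lid is ajar at about 0.13 rad, held by the fingers at (370,230), and the pin is still parked at (600,560).

```bash
python3 -c "
from h import *
o=bot.observe();print(o['clock'],o['grip_width'],o['force'].round(1));print(bot.job_done())"
```

```text
12.5 0.021442561728928406 [ 6.7 -1.1 -4.8]
the job is handed in; nothing more can be done
None
```

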